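Reset the tripped bench supply with a probe

ROBOT

A 6-joint arm with a two-finger parallel gripper is mounted at the origin on the work surface. World frame = base frame: x ahead of the robot, y to its left, z up, the work surface at z = 0. Lengths are in m, angles in rad, forces in N, time in s.
With the tool pointing down it reaches from about 0.225 to 0.875 m from the base axis. Payload 3.4 kg.
Tool frame: the origin (TCP) lies between the finger pads; the fingertips stand 11 mm ahead of it and the grasp point (between the pads) lies 8 mm behind it; z points along the fingers, y is the line along which they close (so a half turn about z gives the same grasp; the last joint's range is limited). The gripper opens to 85 mm and grips with 20 to 120 N. Pads are 22 mm wide; open, the fingers measure 114 mm over their backs; the gripper's body (76 mm by 85 mm) begins 54 mm behind the grasp point. The pads swing forward as they close: fully open they stand 13 mm farther back than shut.
Start: joints at [1.217, 0.276, 1.505, -0, 1.361, -0.121], TCP at [0.133, 0.56, 0.242] pointing down, gripper open.
Joint ranges: [-2.89, 2.89], [-0.75, 2.08], [0.22, 2.7], [-1.18, 4.32], [0.11, 2.71], [-2.7, 2.7]. Speed limits (rad/s): [2.57, 2.57, 3.14, 3.14, 3.14, 3.14].

INTERFACE

Orientations are given as a unit quaternion [w, x, y, z].
In Python, from rig import manip, imaging gives the robot as it stands. The module is installed in compiled form; this text tells all that it offers.
- The arm moves only by the tool jog_arm, never from a script. Its argument "deltas" is one flat list of numbers, 7 for each row, row after row: the turn, a rotation vector about the world's x, y, z in degrees, then the shift along the world's x, y, z in mm, then the opening, from 0 (shut) to 1 (fully open). In form: [ax, ay, az, tx, ty, tz, gripper, ax, ay, az, tx, ty, tz, gripper, ...]. A call has 1 to 20 rows; each row is the pose to reach, as a shift and turn from the pose commanded when the call began; what a row does not reach only later rows make up. A row lasts 1/10 s, in which the tool goes at most 50 mm and 8.59 degrees, less where a joint would pass 70% of its speed; a pose out of reach is approached as far as the arm can. A call with a gripper value outside its range is refused whole. The fingers move at their own pace and stop on an object; "grip_force" is the grip in N (left out, the last holds). Time passes only in rows, so rows that repeat a pose let the fingers close. It gives the time, the measured TCP pose, the force, the opening and the grip force at its end, in the units of the state.
- manip.get_state(): the state, without advancing time (a new reading comes with each control period).
- imaging.get_image(name): name is "side" or "top" or "wrist"; returns the picture (384x512x3 uint8, blue, green, red); there is no depth.
- imaging.calibration(name): a dict with "mtx" (3x3 intrinsics, pixels), "cam_to_world" (4x4, takes a point from camera to world coordinates). Camera axes: x right, y down, z forward; pixel columns grow to the right and rows downward; lengths in m; the calibration is good to about 2 mm. A picture is of the moment at which its call begins: read the wrist's pose just before it. calibration takes no time and is no camera call; for the wrist camera it gives the pose at the moment of the call.
- manip.sign_off(): hands the job in; it is judged then, once.
The state is a dict: "clock": time; "qpos": joint angles; "qd": joint speeds; "effort": joint torques, N m; "position": TCP position; "ee_rot": TCP orientation; "contact_force": force on the tool from outside, world axes, zero at the start; "moment": the same for the moment, N m; "width": finger opening in m; "gripper_force": force on a finger pad.
Only numpy, scipy, OpenCV 4.12 (cv2) and the standard library are available. Lean on these libraries where they do the work, as an engineer would, in place of code of your own. Each camera call takes 0.05 s, during which the arm holds its last target. There are 200 camera calls.

TASK

The bench power supply has tripped. Take the probe from its stand and push the recessed reset plunger fully home with its tip: the small reset hole is somewhere along the black groove in the supply's top, too dark to see, but the tip drops into it when slid along. Then hang the probe back upright in its stand, and let go. Leave the jar, the multimeter and the roll of tape where they are.

Things in the scene. Friction and masses are not known exactly. Their poses are not given: they have to be found in the camera images.
- psu_top (a point): Centre of the flat top of the bench supply: a fixed white box, 150 mm (x) by 250 mm (y) by 70 mm high; the grey front panel with display and knobs is on its -x side; z is up. A roll of tape lies on the +x part of the top.
- groove (a point): Centre of the groove floor in the supply's top, 25 mm to -x of the top's centre. The groove runs straight along y: 94 mm long, 10 mm wide, 3 mm deep (the casing's top is 3 mm above this point), black floor; z up. On its centre line, anywhere from y = -36 to +36 mm (differs each time), the floor has one 8 mm square hole with the reset plunger in it.
- reset (a joint): Travel of the reset plunger (m): 0 up (tripped), 0.006 fully home. Its flat top starts 12 mm below the groove floor. No spring: about 4 N pushes it down and it stays where it is left.
- probe_grip (a point): Centre of the probe's handle. The probe is a loose upright tool of about 60 g, 130 mm long, z up along it. Grey square handle 16 x 16 mm, 65 mm long (this point is half-way up, faces square to x and y); under it a flange 28 mm across, 5 mm thick. At the start it hangs in the stand, flange resting on the stand's top.
- probe_tip (a point): Bottom end of the probe's tip, on its axis, 97.5 mm below the centre of the handle and 60 mm below the flange's underside. From here up: thin round steel tip 4 mm across for 34 mm, a 10 mm cone, a shaft 12 mm across for 16 mm, then the flange.
- stand_mouth (a point): Centre of the bore's mouth on top of the probe's stand: a fixed dark steel block 80 x 80 mm, 75 mm high, round vertical bore 16 mm across, 70 mm deep, with a small chamfer; z up. With the probe home its flange lies flat on the top and its handle's centre is 37.5 mm above this point.
- jar: Bystander: small amber glass jar with a steel cap, 38 mm across, 35 mm high, origin under its centre.
- meter: Bystander: grey multimeter lying flat, 70 mm (x) by 140 mm (y) by 40 mm high, beside the stand; origin under its centre.
- tape: Bystander: roll of paper tape lying on the supply's top, 52 mm across, 18 mm high; origin under its centre.

How it is judged:
On the way, in this order (a step that is already met when the one before it is completed fails the run):
1. the probe is lifted out of its stand (z of probe_tip in the frame of stand_mouth above 0 m), for 0.1 s.
2. the probe's tip is down in the hidden hole and the plunger is pushed home (over 5 of 6 mm) (value of joint reset above 0.005 m and z of probe_tip in the frame of groove below -0.014 m and horizontal distance between probe_tip and groove below 0.05 m), for 0.05 s.
At the end, for the whole second after the job is handed in: The reset plunger is down (at least 5 of its 6 mm), and the probe hangs upright in the stand's bore, flange on the stand's top (within 3 mm in height, 7 mm sideways, tilt under 0.08 rad), released (value of joint reset above 0.005 m and horizontal distance between probe_grip and stand_mouth below 0.007 m and z of probe_grip in the frame of stand_mouth between 0.034 and 0.0405 m and angle between probe_grip's own z axis and vertical below 0.08 rad and horizontal distance between probe_tip and stand_mouth below 0.009 m); the robot touches nothing.
It fails at once if the jar, the multimeter or the roll of tape is pushed more than 30 mm from its place (distance of any of jar, meter, tape from where it was at the start of the episode above 0.03 m).
It also fails if it takes over 72 s, if anything falls off the work surface, if the arm or the gripper's body presses on something with over 40 N, if the wrist force passes 120 N, or if a joint passes its speed limit or range.

## Working session

There is one attempt and no reset: what is moved stays moved. The work goes in short steps, Python scripts to look and compute and a tool call to move; the robot and the scene stay as the last step left them, time stands still between calls to the robot, and variables do not carry over. Pictures are saved under pics/ and viewed, at most 10 in all, crops included, and the job is handed in when it is done.

Besides the shell and the picture viewer there is one more tool, called after ">>>" as name(argument=value, ...) on one line, values as JSON. jog_arm: Moves the arm, as the interface text tells. Its arguments: {"type":"object","properties":{"deltas":{"type":"array"},"grip_force":{"type":"number"}},"required":["deltas"]}

```bash
mkdir -p pics
cat > h.py <<'E'
import numpy as np, cv2
from rig import manip, imaging
def ray(name,u,v,z,cal=None):
    c=cal or imaging.calibration(name); T=np.array(c["cam_to_world"]); d=T[:3,:3]@np.linalg.inv(c["mtx"])@[u,v,1]; o=T[:3,3]
    return o+d*(z-o[2])/d[2]
def proj(name,p):
    c=imaging.calibration(name); T=np.linalg.inv(c["cam_to_world"]); q=np.array(c["mtx"])@(T[:3,:3]@p+T[:3,3]); return q[:2]/q[2]
E
python3 - <<'E'
from h import *
s=manip.get_state(); print({k:np.round(v,3) for k,v in s.items()})
ims=[imaging.get_image(n) for n in("top","side","wrist")]
for n,i in zip(("top","side","wrist"),ims):
    cv2.imwrite(f"pics/{n}0.png",i); c=imaging.calibration(n); print(n,np.round(c["mtx"],1).tolist(),np.round(c["cam_to_world"],3).tolist())
E
```

```text
{'clock': np.float64(0.0), 'qpos': array([ 1.217,  0.277,  1.506,  0.   ,  1.361, -0.121]), 'qd': array([ 0.   , -0.001,  0.   , -0.   ,  0.001, -0.   ]), 'effort': array([-1.0000e-03, -4.1677e+01, -2.4580e+01, -0.0000e+00,  1.1000e-02,
        0.0000e+00]), 'position': array([0.132, 0.559, 0.241]), 'ee_rot': array([-0.   ,  0.116,  0.993, -0.001]), 'contact_force': array([-0.207,  0.539, -0.142]), 'moment': array([ 0.025, -0.004,  0.011]), 'gripper_force': np.float64(0.0), 'width': np.float64(0.085)}
top [[399.7, 0.0, 263.2], [0.0, 399.7, 193.1], [0.0, 0.0, 1.0]] [[0.001, -0.997, 0.072, 0.58], [-1.0, -0.001, 0.007, -0.002], [-0.007, -0.072, -0.997, 0.815], [0.0, 0.0, 0.0, 1.0]]
side [[373.6, 0.0, 255.7], [0.0, 373.6, 190.9], [0.0, 0.0, 1.0]] [[0.882, -0.313, 0.351, 0.383], [-0.47, -0.617, 0.631, -0.506], [0.019, -0.722, -0.692, 0.63], [0.0, 0.0, 0.0, 1.0]]
wrist [[276.9, 0.0, 251.6], [0.0, 276.9, 190.1], [0.0, 0.0, 1.0]] [[0.23, 0.925, 0.303, 0.055], [0.973, -0.218, -0.073, 0.577], [-0.001, 0.312, -0.95, 0.372], [0.0, 0.0, 0.0, 1.0]]
```

View pics/top0.png

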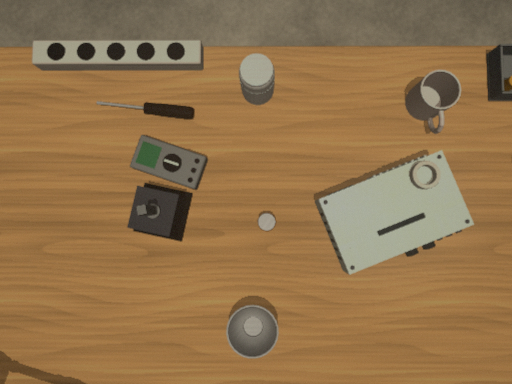

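View pics/side0.png

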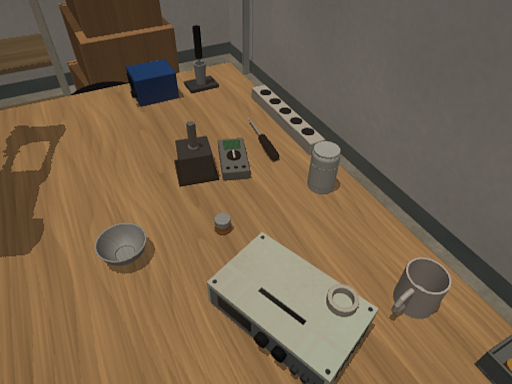

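The top view shows the stand and probe near (153,210), the meter at (169,162), the jar at (267,222), and the supply with its groove from about (378,233) to (425,215). I'll enlarge the stand and the groove.

Run:
```python
from h import *
i=cv2.imread("pics/top0.png")
a=cv2.resize(i[165:255,115:205],(396,396),interpolation=cv2.INTER_CUBIC)   # 4.4x
b=cv2.resize(i[190:260,360:440],(400,350),interpolation=cv2.INTER_CUBIC)  #5x
b=cv2.copyMakeBorder(b,0,46,0,0,cv2.BORDER_CONSTANT)
cv2.imwrite("pics/crop.png",cv2.convertScaleAbs(np.hstack([a,b]),alpha=1.5,beta=20))
```

```text
(no output)
```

View pics/crop.png

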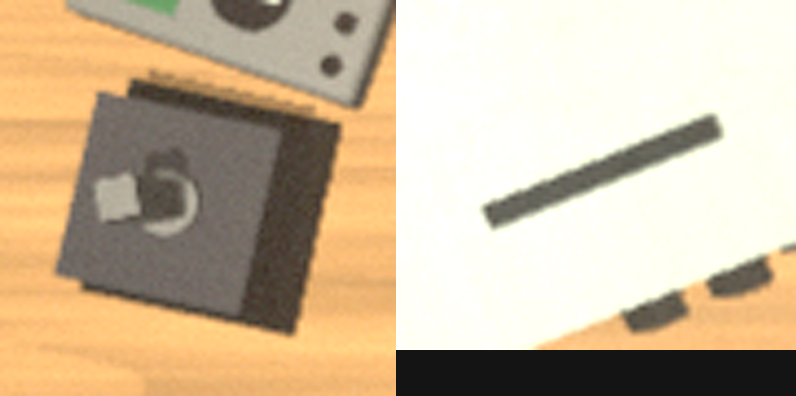

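The crop shows the stand top's corners at (100,93), (280,130), (242,317), (57,275), and the handle top centred at (117,198). The groove's ends are at (488,217) and (717,126).

Run:
```python
from h import *
A=lambda x,y:(115+(x+.5)/4.4-.5,165+(y+.5)/4.4-.5)
B=lambda x,y:(360+(x-396+.5)/5-.5,190+(y+.5)/5-.5)
c=np.array([ray("top",*A(*p),.075) for p in[(100,93),(280,130),(242,317),(57,275)]])
print("stand",c.round(4).tolist(),c.mean(0)); e=np.roll(c,-1,0)-c; print(np.linalg.norm(e,axis=1),np.degrees(np.arctan2(e[:,1],e[:,0])))
h=np.array([ray("top",*A(*p),.145) for p in[(94,181),(133,172),(140,213),(102,222)]])
print("handle top",h.mean(0),ray("top",*A(117,198),.145)); e=np.roll(h,-1,0)-h;print(np.linalg.norm(e,axis=1),np.degrees(np.arctan2(e[:,1],e[:,0])))
g=np.array([ray("top",*B(*p),.0685) for p in[(488,217),(717,126)]])
d=g[1]-g[0];print("groove",g,g.mean(0),np.linalg.norm(d),np.degrees(np.arctan2(d[1],d[0])))
print("jar",ray("top",267,222,.035),"tape",ray("top",425,174,.088))
```

```text
stand [[0.6466, 0.237, 0.075], [0.631, 0.1605, 0.075], [0.5524, 0.1751, 0.075], [0.5699, 0.2533, 0.075]] [0.59997465 0.20649367 0.075     ]
[0.07810111 0.07990656 0.08005944 0.07845582] [-101.53726531  169.44525118   77.43133744  -11.95731314]
handle top [0.60048238 0.20684815 0.145     ] [0.60009418 0.20693424 0.145     ]
[0.01523292 0.01592295 0.01483513 0.01599559] [ -76.89681735 -169.03972445  103.42202984   12.3961639 ]
groove [[ 0.55957476 -0.21026329  0.0685    ]
 [ 0.59339418 -0.29590963  0.0685    ]] [ 0.57648447 -0.25308646  0.0685    ] 0.09208175092919539 -68.45227747684224
jar [ 0.57963151 -0.00448914  0.035     ] tape [ 0.66736675 -0.29245075  0.088     ]
```

Everything agrees with the given sizes: stand side 79 mm, handle side 15.5 mm, groove 92 mm. The handle's faces are at 12.4° and 102.4°, and the tool's closing line is at 76.7°, so it needs a turn of +25.7°. Moving above the probe now.

>>> jog_arm(deltas=[0,0,25.7,467,-353,0,1,0,0,25.7,467,-353,0,1,0,0,25.7,467,-353,0,1,0,0,25.7,467,-353,0,1,0,0,25.7,467,-353,0,1,0,0,25.7,467,-353,0,1,0,0,25.7,467,-353,0,1,0,0,25.7,467,-353,0,1,0,0,25.7,467,-353,0,1,0,0,25.7,467,-353,0,1,0,0,25.7,467,-353,0,1,0,0,25.7,467,-353,0,1,0,0,25.7,467,-353,0,1,0,0,25.7,467,-353,0,1,0,0,25.7,467,-353,0,1,0,0,25.7,467,-353,0,1], grip_force=60)

```text
clock: 1.75
position: [0.5985, 0.2076, 0.2424]
ee_rot: [-0.0, -0.108, 0.994, 0.0]
contact_force: [0.4, -0.4, 0.3]
width: 0.0854
gripper_force: 0.0
```

Run:
```python
from h import *
s=manip.get_state();print(s["clock"],np.round(s["position"],4),np.round(s["ee_rot"],4),np.round(s["contact_force"],2))
cal=imaging.calibration("wrist");i=imaging.get_image("wrist");cv2.imwrite("pics/w1.png",i)
import pickle;pickle.dump(cal,open("w1.pkl","wb"))
for n,p in(("htop",(.6,.2067,.145)),("mouth",(.6,.2067,.075))):print(n,proj("wrist",np.array(p)))
```

```text
1.75 [0.5985 0.2076 0.2424] [-3.000e-04 -1.085e-01  9.941e-01  2.000e-04] [ 0.4  -0.37  0.32]
htop [250.39504946 197.1040939 ]
mouth [250.60388863 176.03278591]
```

View pics/w1.png

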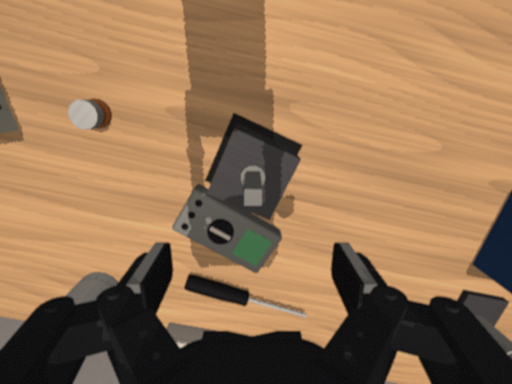

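The wrist picture shows the handle top centred near (254,197), with its faces square to the fingers. The prediction was (250,197), so they agree to about 3 mm.

Run:
```python
from h import *
import pickle;cal=pickle.load(open("w1.pkl","rb"))
i=cv2.imread("pics/w1.png")
g=cv2.cvtColor(i,cv2.COLOR_BGR2GRAY)[182:212,238:272]
print(g[::2,::2])
for p in((254,197),(253,197)):print(ray("wrist",*p,.145,cal))
```

```text
[[ 76  77 113  81  62  64  62  63  62  64  63  71 124  89  48  51  50]
 [ 75  74  83  73  63  64  63  64  63  64  62  70 104  76  49  50  49]
 [ 73  72  72  60  62  62  63  60  61  61  62  62  75  64  50  51  51]
 [ 73  74  67  71  89  88  86  84  82  80  81  80  72  58  49  51  50]
 [ 75  75  65 107 134 134 133 131 131 131 130 130  89  70  55  49  47]
 [ 74  75  70 114 138 137 137 135 137 137 136 135  90  67  49  49  49]
 [ 67  65  67 112 136 135 135 136 135 135 135 134  88  65  50  49  48]
 [ 49  48  51 111 136 135 135 136 135 136 136 133  87  62  51  50  51]
 [ 50  50  49 109 135 135 135 134 136 134 134 133  90  71  48  50  50]
 [ 51  49  50 110 135 134 132 132 134 135 135 133  91  67  51  51  49]
 [ 50  48  50 110 133 133 132 131 132 134 133 133  88  57  47  48  49]
 [ 47  48  50 108 130 128 128 128 129 129 130 128  73  48  50  48  50]
 [ 52  50  48  64  72  73  75  74  74  74  75  70  52  49  49  49  49]
 [ 53  50  51  48  47  47  46  49  50  47  49  48  50  52  51  48  50]
 [ 54  52  52  52  51  48  50  48  49  50  51  52  50  49  49  50  50]]
[0.59905096 0.20969908 0.145     ]
[0.5992398  0.20884513 0.145     ]
```

>>> jog_arm(deltas=[0,0,0,1,0.5,-45,1,0,0,0,1,0.5,-90,1,0,0,0,1,0.5,-120,1,0,0,0,1,0.5,-132,1,0,0,0,1,0.5,-132,1,0,0,0,1,0.5,-132,0,0,0,0,1,0.5,-132,0,0,0,0,1,0.5,-132,0,0,0,0,1,0.5,-132,0,0,0,0,1,0.5,-132,0,0,0,0,1,0.5,-132,0,0,0,0,1,0.5,-132,0,0,0,0,1,0.5,-132,0,0,0,0,1,0.5,-132,0,0,0,0,1,0.5,-132,0], grip_force=60)

```text
clock: 3.3
position: [0.601, 0.2071, 0.111]
ee_rot: [0.001, -0.108, 0.994, 0.0]
contact_force: [-1.7, -0.2, 5.6]
width: 0.015
gripper_force: 59.4
```

Gripped at a width of 15 mm. Now I'll lift straight up and carry the probe to hover over the groove's +y end.

>>> jog_arm(deltas=[0,0,0,0,0,20,0,0,0,0,0,0,60,0,0,0,0,0,0,100,0,0,0,0,0,0,100,0,0,0,0,-4,-43,100,0,0,0,0,-8,-90,100,0,0,0,0,-12,-138,100,0,0,0,0,-16,-186,100,0,0,0,0,-20,-234,100,0,0,0,0,-25,-282,100,0,0,0,0,-30,-330,100,0,0,0,0,-34,-375,100,0,0,0,0,-37,-410,95,0,0,0,0,-39,-423,85,0,0,0,0,-39,-423,75,0,0,0,0,-39,-423,75,0,0,0,0,-39,-423,75,0])

```text
clock: 5.0
position: [0.5615, -0.214, 0.1845]
ee_rot: [-0.001, -0.108, 0.994, 0.001]
contact_force: [-0.1, 0.6, 0.3]
width: 0.0148
gripper_force: 59.2
```

Run:
```python
from h import *
s=manip.get_state();print(s["clock"],np.round(s["position"],4),np.round(s["ee_rot"],4),np.round(s["contact_force"],2),s["width"])
p=s["position"]; 
i=imaging.get_image("side");j=imaging.get_image("wrist");
cv2.imwrite("pics/s2full.png",i)
tip=np.array([p[0],p[1],p[2]-.096]);u=proj("side",tip);w=proj("wrist",tip);print("tip pred side",u,"wrist",w)
x0,y0=int(u[0])-70,int(u[1])-80;print("crop",x0,y0)
a=cv2.resize(i[y0:y0+150,x0:x0+130],None,fx=3,fy=3,interpolation=cv2.INTER_CUBIC)
b=cv2.resize(j,(400,300));b=cv2.copyMakeBorder(b,0,150,0,0,cv2.BORDER_CONSTANT)
cv2.imwrite("pics/s2.png",np.hstack([a,b]));cv2.imwrite("pics/w2.png",j)
```

```text
5.0 [ 0.5615 -0.214   0.1845] [-7.000e-04 -1.085e-01  9.941e-01  1.000e-03] [-0.1   0.59  0.33] 0.014784307567558134
tip pred side [261.78423699 284.18852732] wrist [252.42248557 195.34368704]
crop 191 204
```

View pics/s2.png

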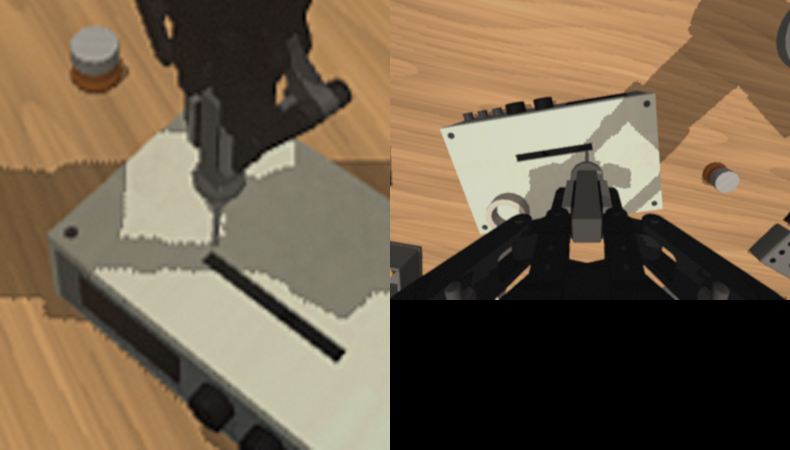

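The side crop shows the tip at (216,245), which is (263,286) in the full picture, within 2 px of prediction. The groove runs from (209,257) to (340,353) in the crop. I'll fit the groove in both pictures to get its line relative to the tip.

Run:
```python
from h import *
for n,f,roi in(("side","s2full.png",(255,285,310,330)),("wrist","w2.png",(158,180,250,210)),("top","top0.png",(372,208,430,240))):
    g=cv2.cvtColor(cv2.imread("pics/"+f),cv2.COLOR_BGR2GRAY);x0,y0,x1,y1=roi
    m=(g[y0:y1,x0:x1]<70).astype(np.uint8);nl,l,st,_=cv2.connectedComponentsWithStats(m);k=1+st[1:,4].argmax()
    pts=np.argwhere(l==k)[:,::-1].astype(float)+[x0,y0]
    w=np.array([ray(n,*p,.0685) for p in pts]);r=cv2.minAreaRect(w[:,:2].astype(np.float32)*1000)
    c=w[:,:2].mean(0);v=np.linalg.svd(w[:,:2]-c)[2][0];v*=np.sign(v[1])
    t=(w[:,:2]-c)@v; mid=c+v*(t.max()+t.min())/2
    print(n,"centroid",c.round(4),"mid",mid.round(4),"dir deg",np.degrees(np.arctan2(v[1],v[0])).round(1),"ends",t.min().round(4),t.max().round(4),"size",np.round(r[1],1))
p=manip.get_state()["position"];print(p)
# tip by side ray at z = p.z-.096
print("tip side",ray("side",263,285.7,p[2]-.096))
```

```text
side centroid [ 0.5779 -0.2544] mid [ 0.5772 -0.2528] dir deg 111.9 ends -0.0441 0.0476 size [ 7.8 91.7]
wrist centroid [ 0.5775 -0.2551] mid [ 0.5777 -0.2557] dir deg 111.7 ends -0.0428 0.0416 size [ 7.6 84.4]
top centroid [ 0.5766 -0.2529] mid [ 0.5765 -0.2527] dir deg 111.8 ends -0.0453 0.046 size [ 7.2 91.3]
[ 0.56210085 -0.21438321  0.18557029]
tip side [ 0.56150969 -0.21798672  0.08957029]
```

The groove line agrees across all three views (offset 0.4412–0.4418 m), and the tip is on it at about +41 mm along. Descending gently.

>>> jog_arm(deltas=[0,0,0,0,0,-10,0,0,0,0,0,0,-17,0,0,0,0,0,0,-19,0,0,0,0,0,0,-20,0,0,0,0,0,0,-20,0,0,0,0,0,0,-20,0])

```text
clock: 5.7
position: [0.5618, -0.2161, 0.1655]
ee_rot: [0.0, -0.108, 0.994, -0.0]
contact_force: [-0.6, -0.1, -0.5]
width: 0.0152
gripper_force: 59.2
```

>>> jog_arm(deltas=[0,0,0,0,0,-1,0,0,0,0,0,0,-2,0,0,0,0,0,0,-2,0,0,0,0,0,0,-2,0])

```text
clock: 6.1
position: [0.5616, -0.216, 0.1633]
ee_rot: [-0.0, -0.108, 0.994, 0.0]
contact_force: [-0.6, -1.1, -1.0]
width: 0.0154
gripper_force: 59.2
```

>>> jog_arm(deltas=[0,0,0,0,0,-0.5,0,0,0,0,0,0,-1,0,0,0,0,0,0,-1,0,0,0,0,0,0,-1,0])

```text
clock: 6.5
position: [0.5618, -0.216, 0.1628]
ee_rot: [0.0, -0.108, 0.994, -0.0]
contact_force: [-0.6, 0.3, 4.1]
width: 0.0153
gripper_force: 59.6
```

>>> jog_arm(deltas=[0,0,0,0,0,-0.5,0,0,0,0,0,0,-1,0,0,0,0,0,0,-1,0,0,0,0,0,0,-1,0])

```text
clock: 6.9
position: [0.5619, -0.2161, 0.1626]
ee_rot: [0.001, -0.108, 0.994, -0.0]
contact_force: [-1.4, 0.8, 7.4]
width: 0.0156
gripper_force: 60.4
```

Floor contact comes at TCP z of about 0.163, as expected. Sliding along the groove in 8 mm steps and watching z and force.

>>> jog_arm(deltas=[0,0,0,0.7,-1.9,0,0,0,0,0,1.5,-3.7,0,0,0,0,0,2.2,-5.6,0,0,0,0,0,3,-7.4,0,0,0,0,0,3,-7.4,0,0])

```text
clock: 7.4
position: [0.5638, -0.2208, 0.1625]
ee_rot: [-0.0, -0.107, 0.994, 0.003]
contact_force: [-3.7, 5.2, 10.2]
width: 0.0152
gripper_force: 60.8
```

>>> jog_arm(deltas=[0,0,0,0.5,-1,1,0,0,0,0,1.1,-2.8,1,0,0,0,0,1.9,-4.6,1,0,0,0,0,2.2,-5.6,1,0,0,0,0,2.2,-5.6,1,0])

```text
clock: 7.9
position: [0.5666, -0.228, 0.1626]
ee_rot: [-0.0, -0.107, 0.994, 0.001]
contact_force: [-1.8, 4.4, 6.8]
width: 0.0153
gripper_force: 60.2
```

>>> jog_arm(deltas=[0,0,0,0.7,-1.9,0.3,0,0,0,0,1.5,-3.7,0.3,0,0,0,0,2.2,-5.6,0.3,0,0,0,0,3,-7.4,0.3,0,0,0,0,3,-7.4,0.3,0])

```text
clock: 8.4
position: [0.57, -0.2367, 0.1627]
ee_rot: [0.0, -0.108, 0.994, 0.0]
contact_force: [-1.5, 2.0, 4.5]
width: 0.0157
gripper_force: 60.0
```

>>> jog_arm(deltas=[0,0,0,0.7,-1.9,0,0,0,0,0,1.5,-3.7,0,0,0,0,0,2.2,-5.6,0,0,0,0,0,3,-7.4,0,0,0,0,0,3,-7.4,0,0])

```text
clock: 8.9
position: [0.5729, -0.2439, 0.1627]
ee_rot: [-0.0, -0.108, 0.994, 0.0]
contact_force: [-1.8, 3.1, 5.5]
width: 0.0153
gripper_force: 60.1
```

>>> jog_arm(deltas=[0,0,0,0.7,-1.9,0,0,0,0,0,1.5,-3.7,0,0,0,0,0,2.2,-5.6,0,0,0,0,0,3,-7.4,0,0,0,0,0,3,-7.4,0,0])

```text
clock: 9.4
position: [0.5759, -0.2514, 0.1627]
ee_rot: [-0.0, -0.108, 0.994, 0.0]
contact_force: [-1.3, 1.6, 4.8]
width: 0.015
gripper_force: 60.1
```

>>> jog_arm(deltas=[0,0,0,0.7,-1.9,0,0,0,0,0,1.5,-3.7,0,0,0,0,0,2.2,-5.6,0,0,0,0,0,3,-7.4,0,0,0,0,0,3,-7.4,0,0])

```text
clock: 9.9
position: [0.5791, -0.2593, 0.1624]
ee_rot: [0.0, -0.108, 0.994, -0.0]
contact_force: [0.4, 1.6, 2.0]
width: 0.0154
gripper_force: 59.6
```

Force dropped to 2 N, possibly the hole. Testing by pressing down in place.

>>> jog_arm(deltas=[0,0,0,0,0,-1,0,0,0,0,0,0,-2,0,0,0,0,0,0,-2,0,0,0,0,0,0,-2,0])

```text
clock: 10.3
position: [0.5791, -0.2594, 0.1602]
ee_rot: [0.0, -0.108, 0.994, -0.001]
contact_force: [0.6, -1.7, -2.0]
width: 0.0154
gripper_force: 59.0
```

The tip is in the hole: z fell with no force. Pushing the plunger down.

>>> jog_arm(deltas=[0,0,0,0.2,-0.5,-2,0,0,0,0,0.2,-0.5,-4,0,0,0,0,0.2,-0.5,-6,0,0,0,0,0.2,-0.5,-8,0,0,0,0,0.2,-0.5,-8,0])

```text
clock: 10.8
position: [0.5793, -0.2595, 0.1525]
ee_rot: [0.0, -0.108, 0.994, -0.0]
contact_force: [1.5, -2.2, -0.9]
width: 0.0153
gripper_force: 59.1
```

>>> jog_arm(deltas=[0,0,0,0,0,-2,0,0,0,0,0,0,-4,0,0,0,0,0,0,-6,0,0,0,0,0,0,-7,0,0,0,0,0,0,-7,0])

```text
clock: 11.3
position: [0.5794, -0.2595, 0.146]
ee_rot: [0.001, -0.108, 0.994, -0.0]
contact_force: [1.7, -2.7, 4.4]
width: 0.0153
gripper_force: 60.0
```

>>> jog_arm(deltas=[0,0,0,0,0,-1,0,0,0,0,0,0,-2,0,0,0,0,0,0,-3,0,0,0,0,0,0,-4,0,0,0,0,0,0,-4,0])

```text
clock: 11.8
position: [0.5797, -0.2595, 0.1441]
ee_rot: [0.001, -0.108, 0.994, -0.001]
contact_force: [-1.0, -3.4, 14.0]
width: 0.0151
gripper_force: 61.5
```

Hard stop at z 0.144 with 14 N, so the plunger is home. Withdrawing and carrying the probe back over the stand (net +21.6, +466 mm).

>>> jog_arm(deltas=[0,0,0,0,0,10,0,0,0,0,0,0,30,0,0,0,0,0,0,70,0,0,0,0,0,0,75,0,0,0,0,2,43,75,0,0,0,0,4,90,75,0,0,0,0,6,138,75,0,0,0,0,9,186,75,0,0,0,0,11,234,75,0,0,0,0,13,282,75,0,0,0,0,15,330,75,0,0,0,0,18,378,75,0,0,0,0,20,420,75,0,0,0,0,21,450,75,0,0,0,0,21.6,466.1,75,0,0,0,0,21.6,466.1,75,0,0,0,0,21.6,466.1,75,0,0,0,0,21.6,466.1,75,0])

```text
clock: 13.6
position: [0.6004, 0.2054, 0.2162]
ee_rot: [-0.001, -0.107, 0.994, -0.0]
contact_force: [0.3, 0.4, -1.4]
width: 0.0154
gripper_force: 59.6
```

Run:
```python
from h import *
s=manip.get_state();print(s["clock"],np.round(s["position"],4),np.round(s["ee_rot"],4),np.round(s["contact_force"],2),s["width"])
p=s["position"];i=imaging.get_image("side")
print("tip",proj("side",p-[0,0,.096]),"flange",proj("side",p-[0,0,.036]),"mouth",proj("side",np.array([.6,.2067,.075])))
u=proj("side",p-[0,0,.096]);x0,y0=int(u[0])-55,int(u[1])-70;print(x0,y0)
cv2.imwrite("pics/s3.png",cv2.resize(i[y0:y0+130,x0:x0+120],None,fx=4.5,fy=4.5,interpolation=cv2.INTER_CUBIC))
```

```text
13.6 [0.6004 0.2054 0.2162] [-7.000e-04 -1.069e-01  9.943e-01 -4.000e-04] [ 0.28  0.35 -1.39] 0.015385139141379373
tip [190.99054898 131.97884869] flange [188.2921483  109.71168304] mouth [192.50320037 147.17616643]
135 61
```

View pics/s3.png

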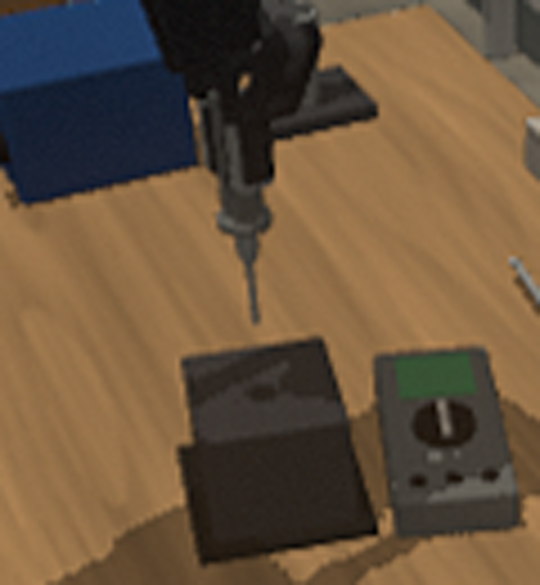

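The side crop shows the probe upright with its tip at (256,322), and the bore at (263,392) directly below it. Both are within 1 px of prediction. Inserting.

>>> jog_arm(deltas=[0,0,0,0,0,-20,0,0,0,0,0,0,-40,0,0,0,0,0,0,-60,0,0,0,0,0,0,-75,0,0,0,0,0,0,-82,0,0,0,0,0,0,-87,0,0,0,0,0,0,-92,0,0,0,0,0,0,-92,0,0,0,0,0,0,-92,0])

```text
clock: 14.55
position: [0.601, 0.207, 0.1252]
ee_rot: [0.0, -0.108, 0.994, 0.0]
contact_force: [-1.1, -0.5, -0.6]
width: 0.015
gripper_force: 59.8
```

>>> jog_arm(deltas=[0,0,0,0,0,-4,0,0,0,0,0,0,-8,0,0,0,0,0,0,-11,0,0,0,0,0,0,-13,0,0,0,0,0,0,-14,0,0,0,0,0,0,-14,0])

```text
clock: 15.15
position: [0.6006, 0.2071, 0.111]
ee_rot: [-0.0, -0.108, 0.994, 0.0]
contact_force: [-0.1, 0.0, 2.5]
width: 0.0153
gripper_force: 60.1
```

Seated at the original height with light contact. Opening the gripper and retreating straight up.

>>> jog_arm(deltas=[0,0,0,0,0,-0.5,0,0,0,0,0,0,-0.5,0.3,0,0,0,0,0,-0.5,0.6,0,0,0,0,0,-0.5,1,0,0,0,0,0,-0.5,1,0,0,0,0,0,-0.5,1,0,0,0,0,0,-0.5,1,0,0,0,0,0,-0.5,1,0,0,0,0,0,20,1,0,0,0,0,0,60,1,0,0,0,0,0,100,1,0,0,0,0,0,140,1,0,0,0,0,0,140,1,0,0,0,0,0,140,1])

```text
clock: 16.55
position: [0.6011, 0.2071, 0.2519]
ee_rot: [0.001, -0.108, 0.994, 0.0]
contact_force: [0.2, -0.0, -0.6]
width: 0.0855
gripper_force: 0.0
```

Run:
```python
from h import *
s=manip.get_state();print(s["clock"],np.round(s["position"],4),s["width"],np.round(s["contact_force"],2))
i=imaging.get_image("side");j=imaging.get_image("wrist")
print("mouth",proj("side",np.array([.6,.2067,.075])),"htop",proj("side",np.array([.6,.2067,.145])),"wrist htop",proj("wrist",np.array([.6,.2067,.145])))
a=cv2.resize(i[90:190,150:260],(385,350),interpolation=cv2.INTER_CUBIC)
cv2.imwrite("pics/s4.png",np.hstack([a,cv2.resize(j[100:300,150:370],(385,350),interpolation=cv2.INTER_CUBIC)]))
```

```text
16.55 [0.6011 0.2071 0.2519] 0.08552267549151381 [ 0.17 -0.   -0.62]
mouth [192.50320037 147.17616643] htop [189.53163487 122.80735516] wrist htop [251.62572548 193.71415678]
```

View pics/s4.png

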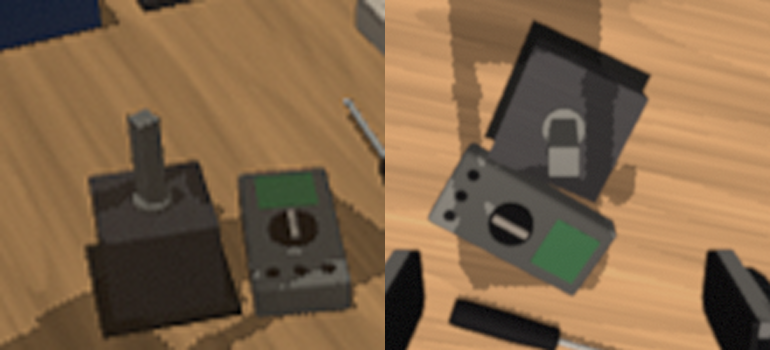

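The probe stands upright with its flange flat on the stand: handle top at (144,118) and flange at (153,200) in the left crop. The gripper is open and clear, and the meter hasn't moved.

```bash
python3 -c "
from rig import manip; print(manip.sign_off())"
```

```text
the job is handed in; nothing more can be done
None
```

I handed the job in at about 16.6 s of the 72 s: the reset plunger was pushed until it hit its hard stop (14 N), and the probe is back upright in its stand, released, with the arm clear. The jar, multimeter and tape were not touched, and sign-off gave no verdict.

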